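# Put the wooden tofu press back together

## Robot

A 7-joint arm with a two-finger parallel gripper is mounted at the origin on the work surface. World frame = base frame: x ahead of the robot, y to its left, z up, the work surface at z = 0. Lengths are in m, angles in rad, forces in N, time in s.
With the tool pointing down it reaches from about 0.4 to 0.85 m from the base axis. Payload 10.4 kg.
Tool frame: the origin (TCP) lies on the front face of the gripper's body, between the roots of the fingers; the fingertips stand 70 mm ahead of it and the grasp point (between the pads) lies 51 mm ahead of it; z points along the fingers, y is the line along which they close (so a half turn about z gives the same grasp; the last joint's range is limited). The gripper opens to 87 mm and grips with 3 to 60 N. Pads are 19 mm wide; open, the fingers measure 117 mm over their backs; the gripper's body (75 mm by 190 mm) begins 51 mm behind the grasp point.
Start: joints at [-1.189, 0.332, -0.065, 1.46, 0.022, 1.35, -0.088], TCP at [0.246, 0.575, 0.292] pointing down, gripper open.
Joint ranges: [-2.6, 2.6], [-0.5, 2.12], [-1.47, 1.34], [0.16, 2.42], [-1.27, 4.41], [0.06, 2.06], [-2.6, 2.6]. Speed limits (rad/s): [2.22, 2.22, 2.79, 2.79, 3.14, 3.14, 3.14].

## Interface

Orientations are given as a rotation vector (axis times angle).
In Python, from plant import arm gives the robot as it stands.
- The arm moves only by the tool drive_tool, never from a script. Its argument "motion" is a list that holds one entry, the list of rows, each a list of 5 numbers: the shift along the tool's x, y, z in m, then the turn about the tool's z in degrees, then the opening in per cent of the stroke, from 0 (shut) to 100 (fully open). A call has exactly 8 rows; each row is the pose to reach, as a shift and turn from the pose commanded when the call began, along the tool's axes at that moment; what a row does not reach only later rows make up. A row lasts 1/8 s, in which the tool goes at most 62.5 mm and 10.7 degrees, less where a joint would pass 70% of its speed; a pose out of reach is approached as far as the arm can. A call with a gripper value outside its range is refused whole. The fingers move at their own pace and stop on an object; "force" is the grip in N (left out, the last holds). Time passes only in rows, so rows that repeat a pose let the fingers close, or fill a call up. It gives the time, the measured TCP pose, the force, the opening and the grip force at its end, in the units of the state.
- arm.observe(): the state, without advancing time (a new reading comes with each control period).
- arm.grab_frame(name): name is "scene" or "top" or "wrist"; returns the picture (480x640x3 uint8, red, green, blue); there is no depth.
- arm.camera_model(name): a dict with "fovy" (degrees; the focal length in pixels is half the picture's height over the tangent of half this angle, whatever the lens; pixels are square), "cx", "cy" (the principal point, pixels), "pose" (4x4, takes a point from camera to world coordinates); the wrist camera has in their place "hand_eye" (4x4, takes a point from camera to tool coordinates, whose origin is the TCP and whose axes are the flange's). Camera axes: x right, y down, z forward; pixel columns grow to the right and rows downward; lengths in m; the calibration is good to about 2 mm. A picture is of the moment at which its call begins: read the wrist's pose just before it. camera_model takes no time and is no camera call.
- arm.job_done(): hands the job in; it is judged then, once.
The state is a dict: "time": time; "q": joint angles; "joint_velocities": joint speeds; "joint_efforts": joint torques, N m; "eef_pos": TCP position; "tcp_rot": TCP orientation; "force": force on the tool from outside, world axes, zero at the start; "moment": the same for the moment, N m; "grip_width": finger opening in m; "finger_force": force on a finger pad.
Only numpy, scipy, OpenCV 4.12 (cv2) and the standard library are available. Lean on these libraries where they do the work, as an engineer would, in place of code of your own. Each camera call takes 0.05 s, during which the arm holds its last target. There are 200 camera calls.

## Task

The wooden tofu press has been washed: put it back together in its stand, first the open basket on the stand's floor, then the spacer frame flat on the basket's rim, then the press plate with its grip upwards, each lowered (not dropped) so that it sits level and square in the pocket. The wire drying rack lets you take the basket only by its ends and the stand takes it only when held by its long sides, so stand the basket upright on the open counter, let go, and take it again the other way. Leave the other things on the counter where they are.

Things in the scene. Friction and masses are not known exactly. Their poses are not given: they have to be found in the camera images.
- stand: Fixed brown wooden stand, 91 x 71 x 72 mm high. Origin: centre of underside; x along its length, z up. Floor top at z = 10 mm; pocket 75 (x) x 59 (y) mm. x ends closed by walls 8 mm thick; each long side is open in its middle, 50 mm wide, between corner returns, so fingers can go down there. Walls upright to z = 64 mm, then flaring out 4 mm up to 72 mm as a lead-in.
- rack: Small steel wire drying rack, fixed. Origin: centre of underside; x along its fences. Slats carry the basket 8 mm above the counter. Wire fences 65 mm long (x), inner faces at y = +-30.5 mm, 43.5 mm high, just over the basket's rim: its long sides cannot be reached. x ends open, the basket overhanging about 3 mm.
- basket: Brown wooden open-topped box, 70 (x) x 54 (y) x 30 mm high, walls and floor 5 mm. Origin: centre of its underside, z up. It starts upright in the rack, its x along the rack's x. Seated, its underside is on the stand's floor and its x along the stand's x, either way round.
- spacer: Brown wooden rectangular frame, 70 (x) x 54 (y) x 14 mm thick, with a 46 x 30 mm window through it (bars 12 mm wide). Origin: centre of its underside, z up. Lies flat on the counter. Seated, it lies on the basket's rim, its underside 40 mm above the stand's origin.
- plate: Brown wooden press plate, 70 (x) x 54 (y) x 10 mm, with a grip rib on top in its middle, 40 (x) x 14 (y) mm, rising 20 mm above the plate (top at 30 mm). Origin: centre of its underside, z up. Lies flat on the counter, rib up. Seated, it lies on the spacer, its underside 54 mm above the stand's origin.
- bowl: Bystander: brown glazed bowl, 150 mm across, 60 mm high. Origin: centre of its underside.
- shaker: Bystander: white salt shaker with a steel cap, 42 mm across, 71 mm high. Origin: centre of its underside.
- spoons: Bystander: three aluminium measuring spoons on a ring, fanned out, 8 mm high. Origin: under the ring; the spoons reach 120 mm out along +x.
- timer: Bystander: square white kitchen timer with a dial, 55 x 55 x 37 mm. Origin: centre of its underside.

How it is judged:
By the outcome, as a careful person would: the job done as asked, in the order asked, and still so for the second after the job is handed in, with the robot touching nothing.
It also fails if it takes over 72 s, if anything falls off the work surface, if the arm or the gripper's body presses on something with over 40 N, if the wrist force passes 120 N, or if a joint passes its speed limit or range.

## Working session

There is one attempt and no reset: what is moved stays moved. The work goes in short steps, Python scripts to look and compute and a tool call to move; the robot and the scene stay as the last step left them, time stands still between calls to the robot, and variables do not carry over. Pictures are saved under pics/ and viewed, at most 11 in all, crops included, and the job is handed in when it is done.

Besides the shell and the picture viewer there is one more tool, called after "Request:" by a JSON object that holds its "name" and its "arguments". drive_tool: Moves the arm, as the interface text tells. Its arguments: {"type":"object","properties":{"motion":{"type":"array"},"force":{"type":"number"}},"required":["motion"]}

```bash
mkdir -p pics; ls
python3 - <<'E'
from plant import arm
import cv2,numpy as np
s=arm.observe(); print(s['time'],s['eef_pos'],s['tcp_rot'],s['grip_width'])
a=arm.grab_frame('scene'); b=arm.grab_frame('top')
cv2.imwrite('pics/scene0.png',a[:,:,::-1]); cv2.imwrite('pics/top0.png',b[:,:,::-1])
for n in('scene','top','wrist'): print(n,arm.camera_model(n))
E
```

```text
pics
0.0 [0.24602136 0.57423778 0.29147541] [-6.31391431e-01 -3.07729065e+00  2.13499063e-03] 0.0872488178609374
scene {'fovy': 49.81217481022972, 'cx': 322.2246975768755, 'cy': 242.6612712938984, 'pose': array([[-0.80156458,  0.51278341, -0.30748561,  0.94649257],
       [ 0.59790073,  0.69000873, -0.40792484,  0.42707775],
       [ 0.00299067, -0.51082397, -0.85968013,  1.03272305],
       [ 0.        ,  0.        ,  0.        ,  1.        ]])}
top {'fovy': 56.1177992989184, 'cx': 318.7727774807196, 'cy': 241.65334878872272, 'pose': array([[ 0.00697898, -0.99225058,  0.1240568 ,  0.47296614],
       [-0.99989248, -0.0053245 ,  0.013663  , -0.04716159],
       [-0.01289658, -0.12413882, -0.99218105,  0.942315  ],
       [ 0.        ,  0.        ,  0.        ,  1.        ]])}
wrist {'fovy': 67.88942596662679, 'cx': 323.2002203382419, 'cy': 242.97333563961692, 'hand_eye': array([[-3.09708368e-05, -9.52935349e-01, -3.03173580e-01,
         8.50168507e-02],
       [ 9.99999951e-01,  6.46581355e-05, -3.05388940e-04,
         1.75732620e-04],
       [ 3.10618554e-04, -3.03173575e-01,  9.52935301e-01,
        -9.31353622e-02],
       [ 0.00000000e+00,  0.00000000e+00,  0.00000000e+00,
         1.00000000e+00]])}
```

View pics/top0.png

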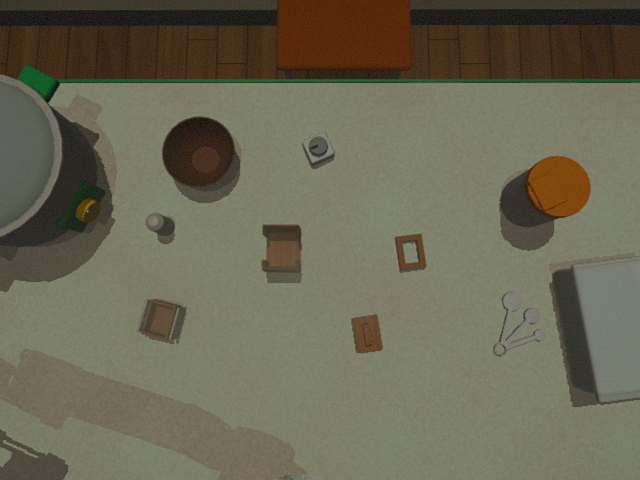

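View pics/scene0.png

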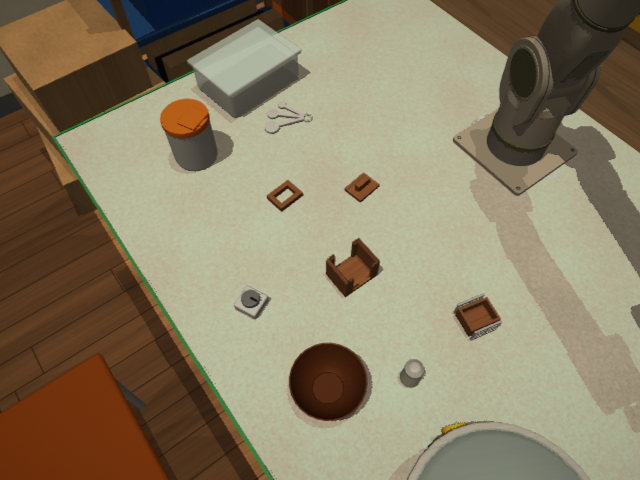

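The top view shows the rack with basket (162,321), the stand (283,250; closed ends up and down), the spacer (410,253) and the plate (367,334). The scene view agrees, with the rack at (477,315) and the stand at (352,268).

```bash
cat > h.py <<'E'
import numpy as np,cv2
from plant import arm
from scipy.spatial.transform import Rotation as R
def cam(n,s=None):
    c=arm.camera_model(n)
    if n=='wrist':
        T=np.eye(4);T[:3,:3]=R.from_rotvec(s['tcp_rot']).as_matrix();T[:3,3]=s['eef_pos'];P=T@c['hand_eye']
    else: P=c['pose']
    return P,240/np.tan(np.radians(c['fovy']/2)),c['cx'],c['cy']
def ray(px,z,C):
    P,f,cx,cy=C; px=np.atleast_2d(px).astype(float)
    d=np.c_[(px[:,0]-cx)/f,(px[:,1]-cy)/f,np.ones(len(px))]@P[:3,:3].T
    return P[:3,3]+d*((z-P[2,3])/d[:,2])[:,None]
def proj(p,C):
    P,f,cx,cy=C; q=(np.atleast_2d(p)-P[:3,3])@P[:3,:3]
    return np.c_[q[:,0]/q[:,2]*f+cx,q[:,1]/q[:,2]*f+cy]
def brown(img):
    h=cv2.cvtColor(img,cv2.COLOR_RGB2HSV)
    return ((h[...,0]<14)&(h[...,1]>110)&(h[...,2]>25)).astype(np.uint8)*255
def rect(pts):  # world xy pts -> centre, (long,short), yaw of long side in deg
    (c,(w,h),a)=cv2.minAreaRect((np.asarray(pts)[:,:2]*1000).astype(np.float32))
    if w<h:w,h,a=h,w,a+90
    return np.round(c,1),np.round((w,h),1),round((a+90)%180-90,1)
def go(x,y,z,yaw,s=None):
    """shift in tool axes (mm) and turn (deg) to TCP x,y,z with closing axis (tool y) at world yaw deg, mod 180"""
    s=s or arm.observe(); M=R.from_rotvec(s['tcp_rot']).as_matrix()
    d=M.T@(np.array([x,y,z])-s['eef_pos']); cur=np.degrees(np.arctan2(M[1,1],M[0,1]))
    t=-(yaw-cur); t=(t+90)%180-90   # tool z down: +turn lowers world yaw
    print('shift mm',np.round(d*1000,1),'turn',round(t,1),'or',round(t-180*np.sign(t),1),'cur yaw',round(cur,1),'tilt',np.round(M[:,2],3),'q7',round(s['q'][6],2),'t',s['time'])
E
python3 - <<'E'
from h import *
img=cv2.imread('pics/top0.png')[:,:,::-1].copy(); C=cam('top')
m=brown(img)
for n,(u,v),z in(('basket',(162,321),.038),('stand',(283,250),.072),('spacer',(410,253),.014),('plate',(367,334),.010)):
    k=np.zeros_like(m);k[v-34:v+34,u-32:u+32]=m[v-34:v+34,u-32:u+32]
    cs=cv2.findContours(k,cv2.RETR_EXTERNAL,cv2.CHAIN_APPROX_NONE)[0];c=max(cs,key=cv2.contourArea)[:,0]
    print(n,cv2.boundingRect(c),*rect(ray(c,z,C)))
go(.35,.25,.3,0)
cv2.imwrite('pics/crop1.png',cv2.resize(img[210:360,120:440],None,fx=2.5,fy=2.5,interpolation=cv2.INTER_CUBIC)[:,:,::-1])
E
```

```text
basket (158, 336, 3, 2) [395.4 280.4] [4.5 0.9] 64.9
stand (275, 241, 23, 11) [572.9  28.7] [43.  19.6] -89.7
spacer (396, 234, 30, 36) [ 569.6 -223.6] [68.  52.9] 7.7
plate (352, 316, 30, 34) [ 407.1 -140. ] [79.9 41.9] 37.3
shift mm [-223.3 -257.1   -8.1] turn 66.8 or -113.2 cur yaw 66.8 tilt [-0.    -0.001 -1.   ] q7 -0.09 t 0.1
```

View pics/crop1.png

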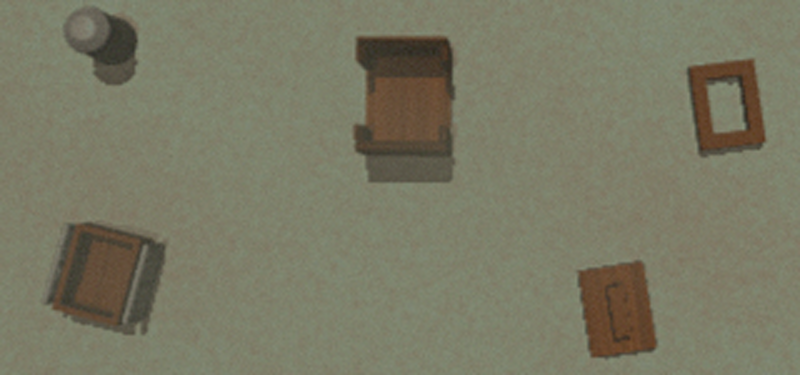

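The crop shows the basket between fences, its long axis nearly along the image vertical (leaning about 12°), the stand square to the world with its long sides open left and right, and the spacer and plate lying about 6–8° off.

Run:
```python
from h import *
C=cam('top')
p=ray([(159,320)],.038,C)[0];print(p)
print('stand',ray([(282,227),(282,273)],.072,C), 'plate corners',ray(np.array([(578,270),(641,262),(655,350),(592,357)])/2.5+[120,210],.01,C))
go(p[0],p[1],.25,-12.5)
```

```text
[0.42719911 0.28218422 0.038     ]
stand [[0.61031646 0.03703908 0.072     ]
 [0.52032815 0.03549742 0.072     ]] plate corners [[ 0.43280299 -0.10163135  0.01      ]
 [ 0.43963966 -0.1530591   0.01      ]
 [ 0.36940417 -0.16374182  0.01      ]
 [ 0.36343512 -0.11281059  0.01      ]]
shift mm [-281.6 -197.1   41.8] turn 79.3 or -100.7 cur yaw 66.8 tilt [-0.    -0.001 -1.   ] q7 -0.09 t 0.1
```

Request:
{"name": "drive_tool", "arguments": {"motion": [[[-0.04,-0.028,0.005,10,100],[-0.08,-0.056,0.01,20,100],[-0.12,-0.084,0.015,30,100],[-0.16,-0.112,0.02,40,100],[-0.2,-0.14,0.03,50,100],[-0.24,-0.168,0.035,60,100],[-0.28,-0.197,0.042,70,100],[-0.282,-0.197,0.042,79.3,100]]], "force": 20}}

```text
time: 1.1
eef_pos: [0.4296, 0.2783, 0.2497]
tcp_rot: [2.461, 1.951, -0.002]
force: [-0.3, 0.8, -0.1]
grip_width: 0.087
finger_force: 0.0
```

Run:
```python
from h import *
s=arm.observe();a=arm.grab_frame('wrist');print(s['eef_pos'],s['q'],s['time'])
np.savez('w1.npz',a=a,p=s['eef_pos'],r=s['tcp_rot'])
go(.427,.282,.25,-12.5,s)
cv2.imwrite('pics/w1.png',a[:,:,::-1])
```

```text
[0.42958127 0.27831058 0.24967974] [-0.9086471   0.10803974  0.26177398  1.82734065 -0.02875573  1.21112567
 -0.86810893] 1.1
shift mm [ 3.  -3.4 -0.3] turn -0.7 or 179.3 cur yaw -13.2 tilt [-0.    -0.001 -1.   ] q7 -0.87 t 1.1
```

View pics/w1.png

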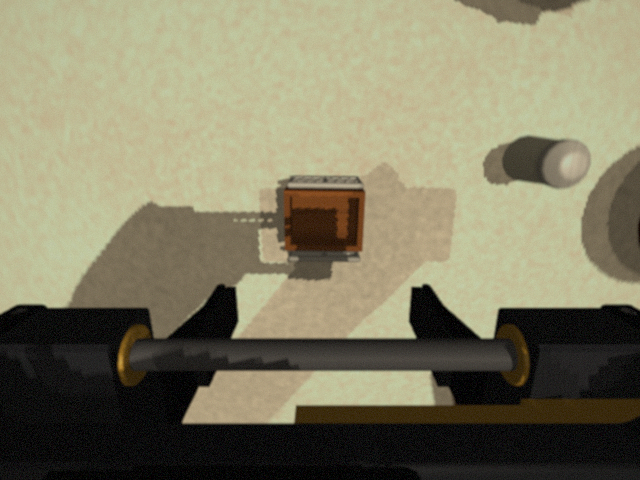

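The wrist view shows the basket rim squarely at about (286–363, 190–250) between the fences, and the shaker cap at (566,160).

Run:
```python
from h import *
w=np.load('w1.npz');s=dict(eef_pos=w['p'],tcp_rot=w['r']);C=cam('wrist',s)
h=cv2.cvtColor(w['a'],cv2.COLOR_RGB2HSV);m=((h[...,0]<14)&(h[...,1]>130)).astype(np.uint8)*255
k=np.zeros_like(m);k[150:285,240:420]=m[150:285,240:420]
c=max(cv2.findContours(k,0,1)[0],key=cv2.contourArea)[:,0];print(cv2.boundingRect(c))
cen,sz,a=rect(ray(c,.038,C));print(cen,sz,a)
print('shaker',ray([(566,160)],.071,C))
s=arm.observe();go(cen[0]/1e3,cen[1]/1e3,.084,a,s)
```

```text
(284, 188, 81, 64)
[430.3 285.9] [69.3 56. ] -14.2
shaker [[0.61866809 0.2979545  0.071     ]]
shift mm [  6.    0.2 165.9] turn 0.7 or -179.3 cur yaw -13.5 tilt [-0.    -0.001 -1.   ] q7 -0.88 t 1.15
```

Request:
{"name": "drive_tool", "arguments": {"motion": [[[0.003,0,0.03,0.7,100],[0.006,0,0.06,0.7,100],[0.006,0,0.09,0.7,100],[0.006,0,0.12,0.7,100],[0.006,0,0.14,0.7,100],[0.006,0,0.155,0.7,100],[0.006,0,0.166,0.7,100],[0.006,0,0.166,0.7,60]]], "force": 20}}

```text
time: 2.15
eef_pos: [0.4288, 0.2882, 0.0838]
tcp_rot: [-2.461, -1.952, 0.001]
force: [-0.5, 0.7, 0.2]
grip_width: 0.0827
finger_force: 0.0
```

Request:
{"name": "drive_tool", "arguments": {"motion": [[[0,0,0,0,50],[0,0,0,0,50],[0,0,0,0,50],[0,0,0,0,50],[0,0,0,0,50],[0,0,-0.01,0,50],[0,0,-0.04,0,50],[0,0,-0.07,0,50]]]}}

```text
time: 3.15
eef_pos: [0.4288, 0.288, 0.1553]
tcp_rot: [2.462, 1.951, -0.001]
force: [-0.1, -0.6, -0.7]
grip_width: 0.0701
finger_force: 20.0
```

Run:
```python
from h import *
s=arm.observe();print(s['q'])
go(.44,.16,.150,-14.2,s); go(.565,.036,.2,90)
```

```text
[-0.90661365  0.22008767  0.2527416   1.91722142 -0.06433466  1.01272063
 -0.85589949]
shift mm [-122.    40.1    5.3] turn 1.0 or -179.0 cur yaw -13.2 tilt [-0.001 -0.    -1.   ] q7 -0.86 t 3.15
shift mm [-214.3  190.1  -44.7] turn 76.8 or -103.2 cur yaw -13.2 tilt [-0.001 -0.    -1.   ] q7 -0.86 t 3.15
```

Request:
{"name": "drive_tool", "arguments": {"motion": [[[-0.02,0.007,0,-3,50],[-0.05,0.017,0,-7,50],[-0.085,0.028,0.01,-13.2,50],[-0.1124,0.0376,0.03,-13.2,50],[-0.1124,0.0376,0.05,-13.2,50],[-0.1124,0.0376,0.065,-13.2,50],[-0.1124,0.0376,0.073,-13.2,50],[-0.1124,0.0376,0.075,-13.2,50]]]}}

```text
time: 4.15
eef_pos: [0.4399, 0.1705, 0.079]
tcp_rot: [-2.22, -2.222, 0.001]
force: [-0.1, 0.0, -1.0]
grip_width: 0.07
finger_force: 20.0
```

Run:
```python
from h import *
s=arm.observe();print(s['eef_pos'],s['force'])
go(.44,.17,.076,0,s)
```

```text
[0.43988139 0.17054176 0.07903295] [-0.08945956  0.04263672 -0.98286557]
shift mm [-0.5  0.1  3. ] turn 0.0 or -180.0 cur yaw 0.0 tilt [-0. -0. -1.] q7 -0.38 t 4.15
```

Request:
{"name": "drive_tool", "arguments": {"motion": [[[0,0,0.0018,0,50],[0,0,0.0032,0,50],[0,0,0.0032,0,50],[0,0,0.0032,0,100],[0,0,0.0032,0,100],[0,0,0.0032,0,100],[0,0,0.0032,0,100],[0,0,-0.02,0,100]]]}}

```text
time: 5.15
eef_pos: [0.439, 0.1697, 0.0983]
tcp_rot: [-2.221, -2.221, 0.005]
force: [0.3, 0.6, -0.2]
grip_width: 0.0867
finger_force: 0.0
```

Request:
{"name": "drive_tool", "arguments": {"motion": [[[0,0,-0.04,0,100],[0,0,-0.055,10.5,100],[0,0,-0.055,21,100],[0,0,-0.055,31.5,100],[0,0,-0.055,42,100],[0,0,-0.055,52.5,100],[0,0,-0.055,63,100],[0,0,-0.055,73.5,100]]]}}

```text
time: 6.15
eef_pos: [0.44, 0.1702, 0.1542]
tcp_rot: [-3.11, -0.442, 0.0]
force: [0.9, -0.1, 0.2]
grip_width: 0.0869
finger_force: 0.0
```

Request:
{"name": "drive_tool", "arguments": {"motion": [[[0,0,0,10,100],[0,0,0,16.5,100],[0,0,0,16.5,100],[0,0,0,16.5,100],[0,0,0,16.5,100],[0,0,0,16.5,100],[0,0,0,16.5,100],[0,0,0,16.5,100]]]}}

```text
time: 7.15
eef_pos: [0.44, 0.1702, 0.1542]
tcp_rot: [-3.142, -0.0, -0.0]
force: [0.5, 0.3, -0.2]
grip_width: 0.0869
finger_force: 0.0
```

Run:
```python
from h import *
s=arm.observe();a=arm.grab_frame('top');print(s['q'])
go(.44,.17,.084,90,s)
cv2.imwrite('pics/t2.png',a[:,:,::-1])
b=arm.grab_frame('wrist');cv2.imwrite('pics/w2.png',b[:,:,::-1])
```

```text
[-0.86791437  0.12654249  0.42896363  2.03525211 -0.06280907  0.99201652
 -1.97811009]
shift mm [-0.   0.2 70.2] turn 0.0 or -180.0 cur yaw -90.0 tilt [ 0.  0. -1.] q7 -1.98 t 7.15
```

View pics/w2.png

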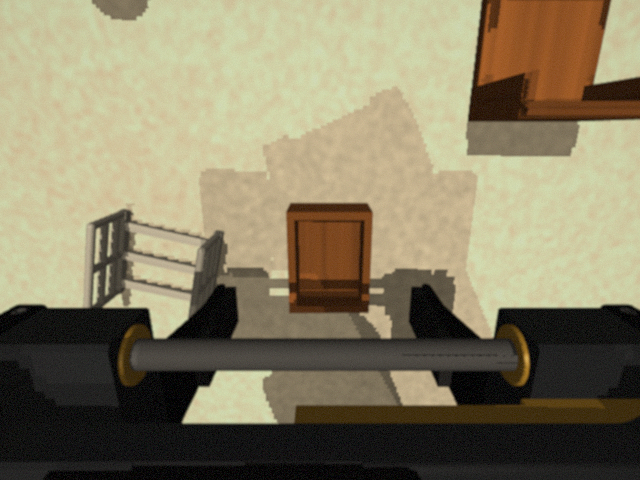

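The wrist view shows the basket upright between the open fingers at (288–371, 204–311), square to the gripper, with the rack left empty and the stand at upper right.

Request:
{"name": "drive_tool", "arguments": {"motion": [[[0,0.001,0.02,0,100],[0,0.001,0.04,0,100],[0,0.001,0.06,0,100],[0,0.001,0.072,0,100],[0,0.001,0.0762,0,100],[0,0.001,0.0762,0,40],[0,0.001,0.0762,0,40],[0,0.001,0.0762,0,40]]], "force": 20}}

```text
time: 8.25
eef_pos: [0.4403, 0.1694, 0.0785]
tcp_rot: [-3.141, -0.0, -0.001]
force: [0.1, -0.8, -0.7]
grip_width: 0.0648
finger_force: 0.0
```

Request:
{"name": "drive_tool", "arguments": {"motion": [[[0,0,0,0,40],[0,0,0,0,40],[0,0,0,0,40],[0,0,0,0,40],[0,0,0,0,40],[0,0,-0.02,0,40],[0,0,-0.05,0,40],[0,0,-0.09,0,40]]]}}

```text
time: 9.25
eef_pos: [0.4393, 0.169, 0.1682]
tcp_rot: [3.141, 0.0, -0.002]
force: [-0.0, -0.3, 0.4]
grip_width: 0.0541
finger_force: 20.0
```

Request:
{"name": "drive_tool", "arguments": {"motion": [[[0.004,0.02,-0.02,0,40],[0.006,0.04,-0.03,0,40],[0.009,0.06,-0.04,0,40],[0.012,0.08,-0.04,0,40],[0.015,0.1,-0.04,0,40],[0.018,0.12,-0.04,0,40],[0.02,0.134,-0.04,0,40],[0.02,0.134,-0.04,0,40]]]}}

```text
time: 10.25
eef_pos: [0.46, 0.0342, 0.2078]
tcp_rot: [3.141, -0.003, -0.001]
force: [0.2, -0.7, -0.9]
grip_width: 0.0539
finger_force: 20.0
```

Run:
```python
from h import *
s=arm.observe();print(s['q'],s['eef_pos'],s['grip_width'],s['finger_force'])
b=arm.grab_frame('wrist');cv2.imwrite('pics/w3.png',b[:,:,::-1])
np.savez('w3.npz',a=b,p=s['eef_pos'],r=s['tcp_rot'])
```

```text
[-0.72963079  0.02270714  0.57013563  2.01048382 -0.01358118  1.11255027
 -1.72627818] [0.45995038 0.03415038 0.20779019] 0.05394521428351214 19.999790915753692
```

View pics/w3.png

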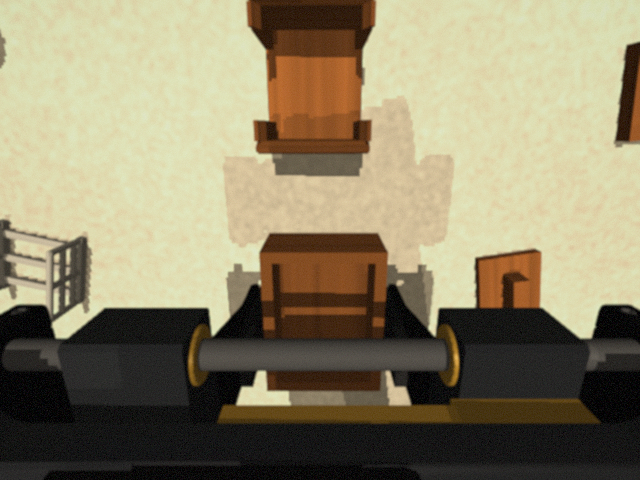

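The wrist view shows the held basket's front rim edge near row 250 (262–387) and the stand's near top edge at about row 152, columns 257–370.

Run:
```python
from h import *
w=np.load('w3.npz');s=dict(eef_pos=w['p'],tcp_rot=w['r']);C=cam('wrist',s);a=w['a']
h=cv2.cvtColor(a,cv2.COLOR_RGB2HSV);m=((h[...,0]<14)&(h[...,1]>120))
# stand near wall: columns span per row, bottom row per column
for r in(124,130,136,142,146,149): 
    c=np.where(m[r,230:400])[0]+230; print(r,c.min(),c.max(),ray([(c.min(),r),(c.max()+1,r)],.072,C)[:,:2].round(4).tolist())
g=cv2.cvtColor(a,cv2.COLOR_RGB2GRAY).astype(int)
for u in(270,300,320,350): print(u,'stand bottom rows',g[132:162:1,u].tolist())
for u in(290,325,360): print(u,'basket rows',g[228:262,u].tolist())
for r in (60,90): c=np.where(m[r,230:400])[0]+230; print('floor',r,c.min(),c.max(),ray([(c.min(),r),(c.max()+1,r)],.010,C)[:,:2].round(4).tolist())
```

```text
124 254 370 [[0.5459, 0.0767], [0.5458, 0.0054]]
130 255 369 [[0.5425, 0.0763], [0.5423, 0.0059]]
136 255 368 [[0.5389, 0.0765], [0.5388, 0.0064]]
142 258 365 [[0.5354, 0.0748], [0.5353, 0.0081]]
146 257 368 [[0.533, 0.0756], [0.5329, 0.0062]]
149 257 368 [[0.5312, 0.0757], [0.5311, 0.0061]]
270 stand bottom rows [36, 35, 25, 30, 34, 35, 23, 31, 50, 70, 72, 77, 78, 72, 73, 70, 69, 64, 65, 64, 80, 128, 184, 213, 219, 215, 208, 199, 198, 200]
300 stand bottom rows [99, 99, 102, 97, 97, 95, 84, 68, 63, 68, 75, 78, 76, 73, 68, 68, 67, 71, 71, 68, 61, 64, 81, 94, 96, 97, 97, 97, 94, 101]
320 stand bottom rows [98, 99, 102, 105, 99, 94, 84, 66, 54, 68, 77, 75, 76, 75, 68, 66, 73, 72, 74, 65, 62, 66, 81, 98, 97, 91, 94, 95, 95, 90]
350 stand bottom rows [101, 97, 99, 94, 96, 93, 83, 66, 58, 69, 72, 75, 71, 71, 68, 72, 70, 76, 74, 68, 53, 59, 82, 93, 91, 92, 91, 93, 96, 97]
290 basket rows [200, 200, 202, 193, 169, 115, 62, 43, 47, 50, 51, 46, 52, 54, 55, 58, 49, 46, 48, 54, 52, 46, 51, 50, 68, 84, 88, 87, 92, 85, 90, 85, 86, 90]
325 basket rows [198, 195, 192, 188, 159, 109, 73, 44, 50, 55, 51, 48, 53, 50, 54, 48, 45, 41, 42, 51, 51, 44, 57, 47, 71, 83, 90, 88, 86, 89, 89, 93, 87, 83]
360 basket rows [189, 195, 197, 189, 160, 109, 66, 49, 55, 50, 52, 49, 52, 55, 48, 51, 50, 46, 52, 45, 51, 52, 48, 55, 72, 83, 88, 84, 89, 92, 90, 87, 92, 91]
floor 60 268 360 [[0.5914, 0.075], [0.5913, 0.0066]]
floor 90 268 360 [[0.5711, 0.076], [0.5709, 0.006]]
```

Run:
```python
from h import *
w=np.load('w3.npz');s=dict(eef_pos=w['p'],tcp_rot=w['r']);C=cam('wrist',s)
e=ray([(325,251.5),(262,262),(387,262)],s['eef_pos'][2]-.048,C);print('basket front edge/sides',e.round(4).tolist(),'tcp',s['eef_pos'])
print('basket bottom front',ray([(325,233)],s['eef_pos'][2]-.078,C).round(4))
print('stand near outer',ray([(270,153),(320,154)],.072,C).round(4).tolist())
T=cam('top');im=cv2.imread('pics/top0.png');g=cv2.cvtColor(im,cv2.COLOR_BGR2GRAY).astype(int)
for u in(270,282,295): print(u,'far',g[218:234,u].tolist(),'near',g[260:290,u].tolist())
for v in(229,): print(v,'left',g[v,254:272].tolist(),'right',g[v,292:310].tolist())
for v in(268,): print(v,'left',g[v,254:272].tolist(),'right',g[v,292:310].tolist())
print(ray([(282,225)],.072,T),ray([(282,271)],0,T),ray([(282,271)],.072,T),ray([(262.5,229)],.072,T),ray([(301,229)],.072,T),ray([(301,229)],0,T))
```

```text
basket front edge/sides [[0.4941, 0.0339, 0.1598], [0.4894, 0.0605, 0.1598], [0.4893, 0.0077, 0.1598]] tcp [0.45995038 0.03415038 0.20779019]
basket bottom front [[0.4935 0.0338 0.1298]]
stand near outer [[0.5288, 0.0677, 0.072], [0.5281, 0.0366, 0.072]]
270 far [125, 129, 126, 122, 127, 126, 107, 69, 47, 52, 54, 53, 49, 53, 59, 52] near [84, 86, 86, 86, 89, 86, 74, 71, 75, 69, 65, 62, 72, 86, 92, 89, 86, 85, 85, 84, 87, 85, 87, 122, 124, 127, 126, 124, 125, 122]
282 far [124, 122, 120, 121, 125, 127, 101, 71, 57, 49, 53, 42, 53, 53, 58, 63] near [84, 86, 84, 86, 82, 87, 79, 75, 74, 72, 65, 67, 78, 91, 92, 83, 88, 86, 86, 89, 84, 87, 88, 125, 127, 129, 130, 123, 123, 126]
295 far [124, 124, 124, 117, 126, 128, 97, 78, 52, 46, 51, 55, 47, 52, 51, 60] near [83, 79, 78, 77, 83, 79, 75, 76, 78, 78, 70, 68, 75, 87, 86, 89, 90, 84, 89, 88, 90, 88, 86, 124, 129, 126, 125, 128, 127, 125]
229 left [127, 126, 127, 129, 130, 126, 128, 128, 90, 63, 62, 59, 48, 52, 54, 53, 53, 51] right [47, 45, 46, 55, 56, 61, 56, 47, 77, 109, 123, 126, 128, 125, 128, 127, 123, 124]
268 left [128, 125, 124, 124, 123, 126, 128, 109, 81, 72, 78, 70, 70, 76, 74, 75, 75, 75] right [72, 80, 75, 78, 79, 79, 70, 67, 78, 110, 122, 125, 121, 127, 121, 123, 126, 124]
[[0.61428148 0.03710701 0.072     ]] [[0.52843113 0.04240739 0.        ]] [[0.52419318 0.03556364 0.072     ]] [[0.60616485 0.07520017 0.072     ]] [[ 6.06541780e-01 -2.35922999e-04  7.20000000e-02]] [[0.61759231 0.00364617 0.        ]]
```

Request:
{"name": "drive_tool", "arguments": {"motion": [[[0.025,-0.002,0,0,40],[0.055,-0.004,0,0,40],[0.085,-0.0064,0.01,0,40],[0.105,-0.0064,0.02,0,40],[0.112,-0.0064,0.03,0,40],[0.112,-0.0064,0.04,0,40],[0.112,-0.0064,0.048,0,40],[0.112,-0.0064,0.048,0,40]]]}}

```text
time: 11.3
eef_pos: [0.5713, 0.0417, 0.1596]
tcp_rot: [-3.141, -0.0, 0.002]
force: [0.1, 0.2, 0.2]
grip_width: 0.0537
finger_force: 20.0
```

Run:
```python
from h import *
s=arm.observe();print(s['eef_pos'],s['force']);go(.572,.0405,.088,90,s)
b=arm.grab_frame('wrist');cv2.imwrite('pics/w4.png',b[:,:,::-1])
np.savez('w4.npz',a=b,p=s['eef_pos'],r=s['tcp_rot'])
```

```text
[0.57125701 0.04174865 0.15956835] [0.05134164 0.22702534 0.22354703]
shift mm [ 0.8  1.3 71.6] turn 0.0 or -180.0 cur yaw -90.0 tilt [-0.001  0.    -1.   ] q7 -1.54 t 11.3
```

View pics/w4.png

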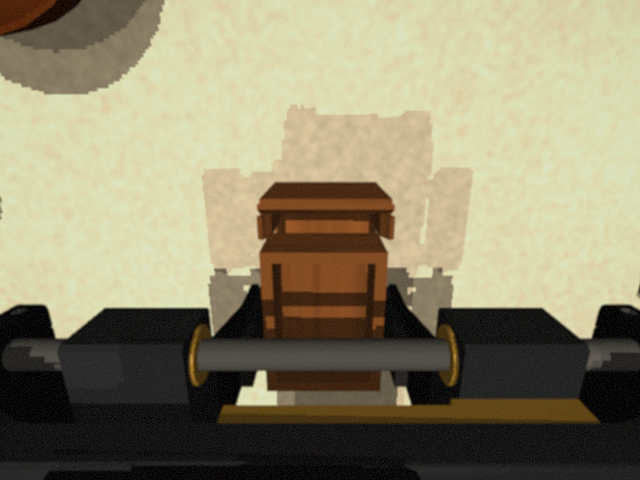

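The wrist view shows the held basket centred over the stand: the stand's far wall at rows 183–210, columns 259–393, with the basket front just behind it.

Run:
```python
from h import *
w=np.load('w4.npz');s=dict(eef_pos=w['p'],tcp_rot=w['r']);C=cam('wrist',s);a=w['a']
g=cv2.cvtColor(a,cv2.COLOR_RGB2GRAY).astype(int)
print(g[178:260,326].tolist())
h=cv2.cvtColor(a,cv2.COLOR_RGB2HSV);m=((h[...,0]<14)&(h[...,1]>120))
for r in(198,202,206,228):
    c=np.where(m[r,230:420])[0]+230; print(r,c.min(),c.max()+1,ray([(c.min(),r),(c.max()+1,r)],.072,C)[:,:2].round(4).tolist())
for r in(270,285): 
    c=np.where(m[r,230:420])[0]+230; print('bk',r,c.min(),c.max()+1,ray([(c.min(),r),(c.max()+1,r)],.1116,C)[:,:2].round(4).tolist())
print(ray([(326,183)],0,C),ray([(326,196)],.072,C),ray([(326,210)],.072,C),'bk',ray([(326,251)],.1116,C),ray([(326,234)],.0816,C))
```

```text
[189, 194, 185, 157, 107, 60, 41, 45, 51, 50, 46, 44, 47, 49, 46, 46, 47, 50, 45, 50, 59, 74, 84, 87, 87, 85, 86, 87, 88, 90, 88, 73, 53, 31, 43, 38, 42, 37, 50, 43, 46, 62, 77, 95, 95, 94, 90, 94, 96, 97, 93, 96, 95, 94, 84, 68, 50, 43, 43, 52, 50, 47, 53, 49, 48, 48, 48, 44, 48, 47, 45, 50, 45, 48, 63, 82, 89, 86, 90, 85, 86, 86]
198 261 390 [[0.6206, 0.0742], [0.6206, 0.0082]]
202 260 391 [[0.6185, 0.0748], [0.6185, 0.0076]]
206 258 394 [[0.6164, 0.0759], [0.6164, 0.0059]]
228 258 393 [[0.6047, 0.0766], [0.6047, 0.0057]]
bk 270 260 387 [[0.597, 0.0693], [0.597, 0.0152]]
bk 285 261 386 [[0.5901, 0.0692], [0.5901, 0.0153]]
[[0.61788268 0.04038659 0.        ]] [[0.62160757 0.040937   0.072     ]] [[0.61432302 0.04091823 0.072     ]] bk [[0.60557021 0.04119312 0.1116    ]] [[0.60421596 0.04096429 0.0816    ]]
```

Request:
{"name": "drive_tool", "arguments": {"motion": [[[0.001,0.0005,0,0,40],[0.0025,0.001,0,0,40],[0.0025,0.001,0.006,0,40],[0.0025,0.001,0.012,0,40],[0.0025,0.001,0.018,0,40],[0.0025,0.001,0.024,0,40],[0.0025,0.001,0.03,0,40],[0.0025,0.001,0.03,0,40]]]}}

```text
time: 12.35
eef_pos: [0.5743, 0.0406, 0.1295]
tcp_rot: [3.141, 0.0, -0.001]
force: [0.1, 0.0, -0.4]
grip_width: 0.0539
finger_force: 20.0
```

Run:
```python
from h import *
s=arm.observe();print(s['eef_pos'],s['force'],s['moment'],s['grip_width']);go(.574,.0407,.088,90,s)
```

```text
[0.57425389 0.04061814 0.12947541] [ 0.05384292  0.02911899 -0.37327125] [-0.00208612  0.16144889 -0.00585221] 0.05389528730710838
shift mm [-0.2 -0.1 41.5] turn 0.0 or -180.0 cur yaw -90.0 tilt [-0.001 -0.    -1.   ] q7 -1.52 t 12.35
```

Request:
{"name": "drive_tool", "arguments": {"motion": [[[0,0,0.008,0,40],[0,0,0.016,0,40],[0,0,0.024,0,40],[0,0,0.03,0,40],[0,0,0.035,0,40],[0,0,0.038,0,40],[0,0,0.04,0,40],[0,0,0.04,0,40]]]}}

```text
time: 13.35
eef_pos: [0.5746, 0.0406, 0.09]
tcp_rot: [-3.142, -0.0, -0.0]
force: [0.5, -0.1, 0.0]
grip_width: 0.0536
finger_force: 20.0
```

Request:
{"name": "drive_tool", "arguments": {"motion": [[[0,0,0.001,0,40],[0,0,0.0015,0,40],[0,0,0.0015,0,40],[0,0,0.0015,0,40],[0,0,0.0015,0,40],[0,0,0.0015,0,40],[0,0,0.0015,0,40],[0,0,0.0015,0,40]]]}}

```text
time: 14.35
eef_pos: [0.5745, 0.0407, 0.0885]
tcp_rot: [-3.142, -0.0, -0.0]
force: [0.5, 0.4, -1.0]
grip_width: 0.0539
finger_force: 20.0
```

Request:
{"name": "drive_tool", "arguments": {"motion": [[[0,0,0.0004,0,40],[0,0,0.0008,0,40],[0,0,0.001,0,40],[0,0,0.001,0,40],[0,0,0.001,0,40],[0,0,0.001,0,75],[0,0,0.001,0,75],[0,0,0.001,0,75]]]}}

```text
time: 15.35
eef_pos: [0.5745, 0.0407, 0.0874]
tcp_rot: [-3.142, -0.0, -0.0]
force: [0.4, -0.9, -0.9]
grip_width: 0.0646
finger_force: 0.0
```

Run:
```python
from h import *
s=arm.observe();print(s['eef_pos'],s['force'],s['grip_width'],s['q'])
go(.5696,-.2236,.2,97.7,s)
```

```text
[0.57453861 0.04065461 0.0874395 ] [ 0.36817806 -0.89327772 -0.91947171] 0.06464920988877752 [-0.5895194   0.47109254  0.53855474  1.82286594 -0.29516658  0.9278453
 -1.49063429]
shift mm [  -5.   264.2 -112.6] turn -7.7 or 172.3 cur yaw -90.0 tilt [ 0.  0. -1.] q7 -1.49 t 15.35
```

Request:
{"name": "drive_tool", "arguments": {"motion": [[[0,0,-0.02,0,75],[0,0,-0.05,0,75],[0,0,-0.085,0,75],[-0.001,0.03,-0.11,-2,80],[-0.002,0.08,-0.13,-4,90],[-0.003,0.13,-0.15,-6,100],[-0.004,0.18,-0.163,-7.7,100],[-0.005,0.23,-0.163,-7.7,100]]]}}

```text
time: 16.35
eef_pos: [0.5698, -0.1913, 0.2534]
tcp_rot: [3.134, 0.212, 0.006]
force: [1.4, -0.3, 0.2]
grip_width: 0.0866
finger_force: 0.0
```

Request:
{"name": "drive_tool", "arguments": {"motion": [[[0,0.02,0,0,100],[0,0.034,0,0,100],[0,0.034,0,0,100],[0,0.034,0,0,100],[0,0.034,0,0,100],[0,0.034,0,0,100],[0,0.034,0,0,100],[0,0.034,0,0,100]]]}}

```text
time: 17.35
eef_pos: [0.5741, -0.223, 0.2505]
tcp_rot: [-3.134, -0.211, -0.0]
force: [0.7, -0.2, -0.7]
grip_width: 0.0868
finger_force: 0.0
```

```bash
cat >> h.py <<'E'
def look(name):
    s=arm.observe();b=arm.grab_frame('wrist');cv2.imwrite('pics/%s.png'%name,b[:,:,::-1]);np.savez(name+'.npz',a=b,p=s['eef_pos'],r=s['tcp_rot'])
    h=cv2.cvtColor(b,cv2.COLOR_RGB2HSV);m=((h[...,0]<14)&(h[...,1]>120)).astype(np.uint8)*255
    m[295:]=0; return s,b,m,cam('wrist',s)
def blobs(m,z,C):
    for c in cv2.findContours(m,0,1)[0]:
        if cv2.contourArea(c)>800: print(cv2.boundingRect(c),*rect(ray(c[:,0],z,C)))
E
python3 - <<'E'
from h import *
s,b,m,C=look('w5');print(s['eef_pos'],s['time'])
blobs(m,.014,C)
t=arm.grab_frame('top');cv2.imwrite('pics/crop2.png',cv2.resize(t[200:360,240:440],None,fx=4,fy=3.7,interpolation=2)[:,:,::-1])
E
```

```text
[ 0.57411717 -0.22295162  0.25051505] 17.35
(297, 186, 57, 73) [ 572.1 -224. ] [70.7 53. ] 7.2
(0, 129, 91, 125) [561.6  42.1] [115.4  88.2] -0.0
```

View pics/w5.png

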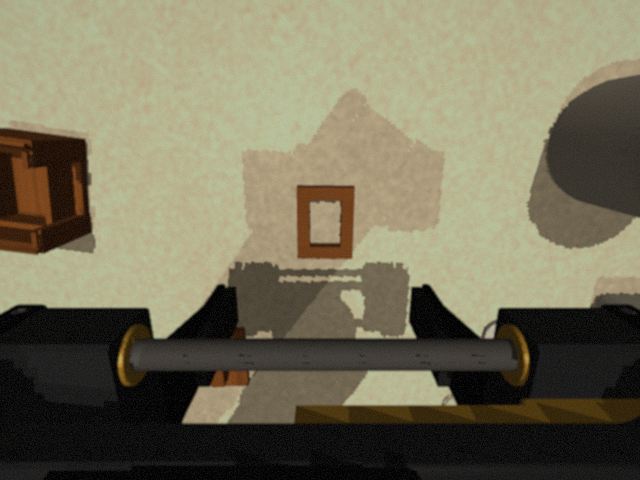

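The wrist view shows the spacer frame at (297–353, 186–258), square to the gripper, with the stand and seated basket at far left (0–90, 129–253).

Run:
```python
from h import *
go(.572,-.224,.073,97.2)
```

```text
shift mm [ -2.2   0.7 177.5] turn 0.5 or -179.5 cur yaw -82.3 tilt [-0.  0. -1.] q7 -0.95 t 17.45
```

Request:
{"name": "drive_tool", "arguments": {"motion": [[[-0.002,0.001,0.03,0.5,100],[-0.002,0.001,0.065,0.5,100],[-0.002,0.001,0.1,0.5,100],[-0.002,0.001,0.13,0.5,100],[-0.002,0.001,0.155,0.5,100],[-0.002,0.001,0.17,0.5,100],[-0.002,0.001,0.1765,0.5,75],[-0.002,0.001,0.1765,0.5,40]]], "force": 20}}

```text
time: 18.45
eef_pos: [0.5724, -0.2244, 0.0743]
tcp_rot: [3.135, 0.197, 0.0]
force: [-0.0, -0.7, 1.6]
grip_width: 0.0743
finger_force: 0.0
```

Request:
{"name": "drive_tool", "arguments": {"motion": [[[0,0,0,0,40],[0,0,0,0,40],[0,0,0,0,40],[0,0,0,0,40],[0,0,0,0,40],[0,0,0,0,40],[0,0,0,0,40],[0,0,0,0,40]]]}}

```text
time: 19.45
eef_pos: [0.5726, -0.2244, 0.0747]
tcp_rot: [3.135, 0.197, 0.001]
force: [-1.1, 0.7, 4.5]
grip_width: 0.0538
finger_force: 20.0
```

Run:
```python
from h import *
s=arm.observe();print(s['eef_pos'],s['force'],s['grip_width'],s['finger_force'])
go(.573,.041,.2,90,s)
```

```text
[ 0.57263474 -0.22439945  0.07465904] [-1.1389062   0.67558006  4.53131687] 0.0537690647027653 20.000858902931213
shift mm [  33.8 -263.2 -125.3] turn 7.2 or -172.8 cur yaw -82.8 tilt [ 0.001  0.    -1.   ] q7 -0.86 t 19.45
```

Request:
{"name": "drive_tool", "arguments": {"motion": [[[0,0,-0.02,0,40],[0,0,-0.05,0,40],[0,0,-0.09,0,40],[0.003,-0.02,-0.115,1,40],[0.007,-0.055,-0.125,2,40],[0.012,-0.095,-0.125,4,40],[0.017,-0.135,-0.125,5,40],[0.022,-0.175,-0.125,6,40]]]}}

```text
time: 20.45
eef_pos: [0.572, -0.0468, 0.2002]
tcp_rot: [-3.141, -0.032, -0.001]
force: [0.0, -0.7, -1.2]
grip_width: 0.0537
finger_force: 20.0
```

Request:
{"name": "drive_tool", "arguments": {"motion": [[[0.005,-0.03,0,1.2,40],[0.008,-0.055,0,1.2,40],[0.0105,-0.075,0,1.2,40],[0.0118,-0.085,0,1.2,40],[0.0118,-0.088,0,1.2,40],[0.0118,-0.088,0,1.2,40],[0.0118,-0.088,0,1.2,40],[0.0118,-0.088,0,1.2,40]]]}}

```text
time: 21.45
eef_pos: [0.5821, 0.0397, 0.1991]
tcp_rot: [3.142, -0.001, -0.0]
force: [0.4, -0.2, -1.0]
grip_width: 0.0536
finger_force: 20.0
```

Run:
```python
from h import *
s,a,m,C=look('w6');print(s['eef_pos'],s['grip_width'],s['q'][6])
go(.573,.041,.1147,90,s)
m[:150]=0
g=cv2.cvtColor(a,cv2.COLOR_RGB2GRAY).astype(int)
print(g[170:290,326].tolist())
for r in(195,200,205,210,215,225,235,245,255,265,275,285):
    c=np.where(m[r,200:450])[0]+200
    if len(c):print(r,c.min(),c.max()+1,ray([(c.min(),r),(c.max()+1,r)],.072,C)[:,:2].round(4).tolist(),ray([(c.min(),r),(c.max()+1,r)],s['eef_pos'][2]-.0607,C)[:,:2].round(4).tolist())
```

```text
[0.58205584 0.03965397 0.19906649] 0.05364256284331441 -1.5416233747309696
shift mm [-9.1 -1.3 84.4] turn -0.0 or 180.0 cur yaw -90.0 tilt [-0. -0. -1.] q7 -1.54 t 21.45
[183, 187, 186, 187, 188, 188, 189, 188, 190, 190, 184, 189, 188, 186, 185, 181, 179, 174, 142, 90, 51, 42, 41, 48, 46, 45, 45, 43, 46, 51, 45, 39, 47, 52, 66, 79, 79, 78, 81, 83, 82, 84, 77, 59, 46, 29, 42, 45, 45, 41, 50, 69, 85, 89, 86, 86, 87, 84, 84, 84, 90, 87, 86, 83, 77, 67, 53, 43, 47, 44, 48, 38, 45, 59, 83, 86, 93, 87, 89, 89, 91, 87, 87, 88, 85, 88, 87, 90, 85, 88, 84, 91, 89, 92, 88, 86, 91, 92, 90, 86, 85, 85, 89, 87, 71, 50, 44, 42, 44, 45, 41, 39, 39, 44, 43, 47, 47, 47, 47, 42]
195 279 369 [[0.6261, 0.0677], [0.626, 0.0117]] [[0.6378, 0.0594], [0.6377, 0.0203]]
200 275 372 [[0.6229, 0.0703], [0.6229, 0.0097]] [[0.6356, 0.0612], [0.6355, 0.0189]]
205 268 376 [[0.6198, 0.0748], [0.6197, 0.0071]] [[0.6334, 0.0644], [0.6333, 0.0171]]
210 267 378 [[0.6166, 0.0756], [0.6165, 0.0057]] [[0.6311, 0.0649], [0.6311, 0.0161]]
215 270 375 [[0.6133, 0.0738], [0.6133, 0.0074]] [[0.6289, 0.0637], [0.6288, 0.0173]]
225 267 378 [[0.6068, 0.076], [0.6068, 0.0052]] [[0.6243, 0.0653], [0.6243, 0.0158]]
235 267 377 [[0.6002, 0.0764], [0.6001, 0.0056]] [[0.6197, 0.0655], [0.6196, 0.016]]
245 265 383 [[0.5934, 0.078], [0.5933, 0.0014]] [[0.6149, 0.0666], [0.6149, 0.0131]]
255 267 382 [[0.5865, 0.077], [0.5865, 0.0017]] [[0.6101, 0.0659], [0.6101, 0.0133]]
265 266 382 [[0.5795, 0.078], [0.5794, 0.0013]] [[0.6052, 0.0666], [0.6052, 0.0131]]
275 267 382 [[0.5724, 0.0777], [0.5723, 0.001]] [[0.6002, 0.0664], [0.6002, 0.0128]]
285 266 382 [[0.5651, 0.0787], [0.565, 0.0006]] [[0.5952, 0.0671], [0.5951, 0.0126]]
```

View pics/w6.png

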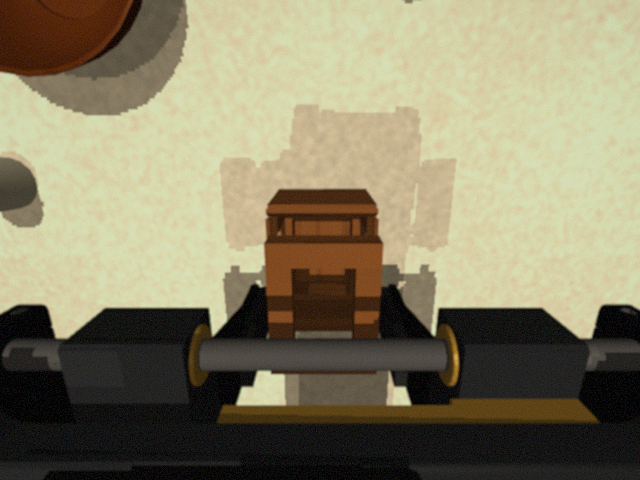

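The wrist view shows the spacer held level (front edge row 243, columns 265–383), centred over the stand, whose far wall is at rows 190–213.

Request:
{"name": "drive_tool", "arguments": {"motion": [[[-0.004,-0.0005,0,0,40],[-0.0075,-0.001,0.01,0,40],[-0.0075,-0.001,0.025,0,40],[-0.0075,-0.001,0.04,0,40],[-0.0075,-0.001,0.05,0,40],[-0.0075,-0.001,0.058,0,40],[-0.0075,-0.001,0.065,0,40],[-0.0075,-0.001,0.067,0,40]]]}}

```text
time: 22.5
eef_pos: [0.5745, 0.0413, 0.1317]
tcp_rot: [-3.142, 0.0, 0.0]
force: [-0.1, 0.0, -0.5]
grip_width: 0.0535
finger_force: 20.0
```

Run:
```python
from h import *
s=arm.observe();print(s['eef_pos'],s['force'],s['moment'],s['grip_width'])
go(.5745,.0407,.1147,90,s)
```

```text
[0.5745384  0.04125448 0.13169338] [-0.14765733  0.00449872 -0.46157754] [-0.03271096  0.13099689  0.0484886 ] 0.053472043284843035
shift mm [-0.   0.6 17. ] turn -0.0 or 180.0 cur yaw -90.0 tilt [-0.  0. -1.] q7 -1.51 t 22.5
```

Request:
{"name": "drive_tool", "arguments": {"motion": [[[0,0.0004,0.004,0,40],[0,0.0006,0.008,0,40],[0,0.0006,0.012,0,40],[0,0.0006,0.014,0,40],[0,0.0006,0.0155,0,40],[0,0.0006,0.0165,0,40],[0,0.0006,0.017,0,40],[0,0.0006,0.017,0,40]]]}}

```text
time: 23.5
eef_pos: [0.5746, 0.0407, 0.1151]
tcp_rot: [-3.141, -0.0, -0.0]
force: [0.4, 0.0, -0.5]
grip_width: 0.0538
finger_force: 20.0
```

Request:
{"name": "drive_tool", "arguments": {"motion": [[[0,0,0.0004,0,40],[0,0,0.0008,0,40],[0,0,0.0012,0,40],[0,0,0.0012,0,40],[0,0,0.0012,0,40],[0,0,0.0012,0,40],[0,0,0.0012,0,40],[0,0,0.0012,0,40]]]}}

```text
time: 24.5
eef_pos: [0.5747, 0.0407, 0.1146]
tcp_rot: [-3.141, -0.0, -0.0]
force: [-5.2, -0.1, 10.0]
grip_width: 0.0538
finger_force: 20.0
```

Contact at the expected height; release and rise, then go to the plate.

Request:
{"name": "drive_tool", "arguments": {"motion": [[[0,0,-0.0003,0,75],[0,0,-0.0003,0,75],[0,0,-0.0003,0,75],[0,0,-0.0003,0,75],[0,0,-0.02,0,75],[0,0,-0.05,0,75],[0,0,-0.085,0,75],[0,0,-0.125,0,75]]]}}

```text
time: 25.5
eef_pos: [0.5744, 0.0404, 0.2411]
tcp_rot: [-3.141, 0.0, -0.001]
force: [0.7, 1.3, -0.9]
grip_width: 0.0652
finger_force: 0.0
```

Run:
```python
from h import *
s=arm.observe();print(s['eef_pos'],s['grip_width'],s['q'])
c=ray(np.array([(578,270),(641,262),(655,350),(592,357)])/2.5+[120,210],.01,cam('top'))
print(rect(c)); go(.4015,-.133,.25,98,s)
```

```text
[0.57444236 0.04042363 0.24114233] 0.06522880051961044 [-0.68341984  0.28882953  0.63997268  1.69414153 -0.18233307  1.2184156
 -1.5712244 ]
(array([ 401.1, -132.7]), array([72. , 51.9]), 8.6)
shift mm [-172.9  173.5   -9. ] turn -8.0 or 172.0 cur yaw -90.0 tilt [ 0.  0. -1.] q7 -1.57 t 25.5
```

Request:
{"name": "drive_tool", "arguments": {"motion": [[[-0.02,0.02,0,-1,75],[-0.05,0.05,0,-3,85],[-0.08,0.08,0,-5,100],[-0.11,0.11,0,-7,100],[-0.14,0.14,0,-8,100],[-0.16,0.16,0,-8,100],[-0.173,0.173,-0.005,-8,100],[-0.173,0.173,-0.005,-8,100]]]}}

```text
time: 26.5
eef_pos: [0.4014, -0.1333, 0.245]
tcp_rot: [-3.133, -0.215, -0.004]
force: [0.1, -0.5, -0.1]
grip_width: 0.0867
finger_force: 0.0
```

Run:
```python
from h import *
s,a,m,C=look('w7');print(s['eef_pos'],s['q'])
blobs(m,.01,C)
```

```text
[ 0.4014179  -0.13334994  0.24501079] [-0.5728636  -0.17091231  0.73329494  2.05591935  0.11966632  1.21340494
 -1.32221835]
(295, 182, 57, 73) [ 404.  -132.1] [69.8 52.5] 9.1
(32, 0, 151, 53) [539.2  61.2] [119.6  37.1] -82.2
```

View pics/w7.png

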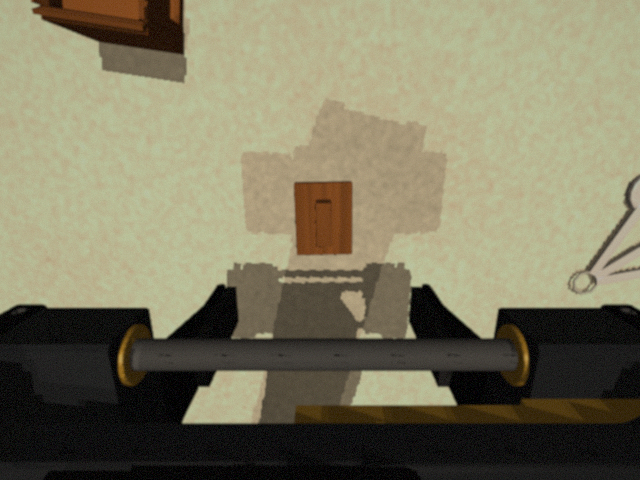

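The wrist view shows the plate at (295–352, 182–254), rib up and central, square to the gripper; the spoons' ring at (582,282) is clear.

Run:
```python
from h import *
go(.4035,-.1323,.083,98.7)
```

```text
shift mm [  1.2   0.2 161.7] turn -0.8 or 179.2 cur yaw -82.1 tilt [ 0.002  0.001 -1.   ] q7 -1.32 t 26.55
```

Request:
{"name": "drive_tool", "arguments": {"motion": [[[0.001,0,0.02,-0.8,50],[0.0012,0,0.05,-0.8,50],[0.0012,0,0.08,-0.8,50],[0.0012,0,0.11,-0.8,50],[0.0012,0,0.135,-0.8,50],[0.0012,0,0.15,-0.8,50],[0.0012,0,0.158,-0.8,40],[0.0012,0,0.1615,-0.8,30]]], "force": 30}}

```text
time: 27.55
eef_pos: [0.4032, -0.1319, 0.0822]
tcp_rot: [3.132, 0.242, -0.0]
force: [0.2, 0.4, 0.2]
grip_width: 0.0318
finger_force: 0.0
```

Request:
{"name": "drive_tool", "arguments": {"motion": [[[0,0,0,0,5],[0,0,0,0,5],[0,0,0,0,5],[0,0,0,0,5],[0,0,0,0,5],[0,0,0,0,5],[0,0,0,0,5],[0,0,0,0,5]]]}}

```text
time: 28.55
eef_pos: [0.4032, -0.1321, 0.0827]
tcp_rot: [-3.132, -0.241, -0.001]
force: [-0.0, 0.7, 6.5]
grip_width: 0.0139
finger_force: 30.0
```

Run:
```python
from h import *
s=arm.observe();print(s['eef_pos'],s['force'],s['grip_width'],s['finger_force'])
go(.5745,.0407,.22,90,s)
```

```text
[ 0.40316337 -0.13214953  0.08273781] [-7.46032650e-04  7.18729105e-01  6.53283078e+00] 0.01390471452332895 30.001328587532043
shift mm [ 195.9 -144.6 -137.1] turn 8.8 or -171.2 cur yaw -81.2 tilt [ 0.001  0.    -1.   ] q7 -1.04 t 28.55
```

Request:
{"name": "drive_tool", "arguments": {"motion": [[[0,0,-0.015,0,5],[0,0,-0.045,0,5],[0,0,-0.085,0,5],[0.02,-0.015,-0.115,1,5],[0.05,-0.037,-0.137,3,5],[0.085,-0.063,-0.137,5,5],[0.12,-0.088,-0.137,7,5],[0.15,-0.11,-0.137,8.8,5]]]}}

```text
time: 29.55
eef_pos: [0.5351, 0.0009, 0.2192]
tcp_rot: [-3.141, 0.0, 0.0]
force: [0.7, -0.3, -0.2]
grip_width: 0.0138
finger_force: 30.0
```

Request:
{"name": "drive_tool", "arguments": {"motion": [[[0.025,-0.01,0,0,5],[0.04,-0.022,0,0,5],[0.0455,-0.0345,0,0,5],[0.0455,-0.0345,0,0,5],[0.0455,-0.0345,0,0,5],[0.0455,-0.0345,0,0,5],[0.0455,-0.0345,0,0,5],[0.0455,-0.0345,0,0,5]]]}}

```text
time: 30.55
eef_pos: [0.5796, 0.0339, 0.2194]
tcp_rot: [-3.141, 0.0, -0.0]
force: [-0.2, 0.1, -0.5]
grip_width: 0.0136
finger_force: 30.0
```

Run:
```python
from h import *
s,a,m,C=look('w8');print(s['eef_pos'],s['grip_width'],s['q'][6])
go(.5745,.0407,.1367,90,s)
g=cv2.cvtColor(a,cv2.COLOR_RGB2GRAY).astype(int)
print(g[170:280,326].tolist())
zt=s['eef_pos'][2]-.0727
for r in range(190,290,6):
    c=np.where(m[r,200:450])[0]+200
    if len(c):print(r,c.min(),c.max()+1,ray([(c.min(),r),(c.max()+1,r)],.072,C)[:,:2].round(4).tolist(),ray([(c.min(),r),(c.max()+1,r)],zt,C)[:,:2].round(4).tolist())
```

```text
[0.57960004 0.03385514 0.21942087] 0.013628072534744337 -1.5212224552320148
shift mm [-5.1 -6.8 82.7] turn -0.0 or 180.0 cur yaw -90.0 tilt [ 0.  0. -1.] q7 -1.52 t 30.55
[175, 172, 175, 176, 174, 176, 180, 178, 185, 180, 177, 169, 135, 79, 47, 39, 42, 43, 46, 43, 40, 44, 33, 46, 57, 65, 76, 80, 81, 82, 85, 77, 73, 54, 42, 31, 38, 63, 76, 84, 87, 86, 83, 86, 84, 86, 83, 79, 82, 85, 84, 86, 68, 52, 40, 38, 46, 59, 57, 56, 49, 49, 43, 65, 83, 81, 80, 84, 83, 82, 85, 83, 83, 85, 81, 81, 80, 86, 82, 78, 83, 82, 85, 79, 74, 80, 85, 79, 87, 85, 83, 79, 78, 66, 46, 39, 43, 46, 41, 45, 48, 47, 40, 42, 42, 42, 47, 58, 71, 76]
190 270 360 [[0.6234, 0.0704], [0.6234, 0.0096]] [[0.6355, 0.0593], [0.6355, 0.0173]]
196 265 364 [[0.6193, 0.074], [0.6193, 0.0067]] [[0.6327, 0.0617], [0.6327, 0.0153]]
202 263 365 [[0.6152, 0.0756], [0.6152, 0.0059]] [[0.6299, 0.0628], [0.6299, 0.0148]]
208 264 365 [[0.611, 0.0751], [0.611, 0.0058]] [[0.627, 0.0625], [0.627, 0.0147]]
214 263 365 [[0.6068, 0.076], [0.6068, 0.0056]] [[0.6241, 0.0631], [0.6241, 0.0146]]
220 263 365 [[0.6026, 0.0762], [0.6026, 0.0055]] [[
[... 282 characters left out ...]
21, 0.0078]]
244 270 378 [[0.5851, 0.0722], [0.5851, -0.0044]] [[0.6091, 0.0604], [0.6091, 0.0077]]
250 270 378 [[0.5806, 0.0724], [0.5806, -0.0046]] [[0.606, 0.0606], [0.606, 0.0075]]
256 272 377 [[0.5761, 0.0711], [0.576, -0.0041]] [[0.6029, 0.0597], [0.6029, 0.0079]]
262 271 377 [[0.5715, 0.0721], [0.5715, -0.0043]] [[0.5997, 0.0604], [0.5997, 0.0077]]
268 271 377 [[0.5668, 0.0723], [0.5668, -0.0045]] [[0.5965, 0.0605], [0.5965, 0.0076]]
274 271 377 [[0.5621, 0.0725], [0.5621, -0.0047]] [[0.5933, 0.0607], [0.5933, 0.0075]]
280 272 375 [[0.5574, 0.0719], [0.5574, -0.0035]] [[0.59, 0.0603], [0.59, 0.0083]]
286 269 376 [[0.5526, 0.0744], [0.5526, -0.0044]] [[0.5867, 0.062], [0.5867, 0.0077]]
```

Request:
{"name": "drive_tool", "arguments": {"motion": [[[-0.004,-0.004,0,0,5],[-0.0065,-0.0067,0.01,0,5],[-0.0065,-0.0067,0.025,0,5],[-0.0065,-0.0067,0.04,0,5],[-0.0065,-0.0067,0.052,0,5],[-0.0065,-0.0067,0.06,0,5],[-0.0065,-0.0067,0.066,0,5],[-0.0065,-0.0067,0.069,0,5]]]}}

```text
time: 31.6
eef_pos: [0.5732, 0.0407, 0.1501]
tcp_rot: [3.142, 0.0, 0.0]
force: [0.7, -0.9, 0.4]
grip_width: 0.0136
finger_force: 30.0
```

Run:
```python
from h import *
s=arm.observe();print(s['eef_pos'],s['force'],s['moment'],s['grip_width'])
go(.5732,.0407,.1367,90,s)
```

```text
[0.57323591 0.04066237 0.15010779] [ 0.65521049 -0.92684388  0.44196824] [-0.06500342  0.16348162  0.00465094] 0.013606542706866884
shift mm [-0.  -0.  13.4] turn 0.0 or -180.0 cur yaw -90.0 tilt [ 0. -0. -1.] q7 -1.5 t 31.6
```

Request:
{"name": "drive_tool", "arguments": {"motion": [[[0,0,0.003,0,5],[0,0,0.006,0,5],[0,0,0.009,0,5],[0,0,0.011,0,5],[0,0,0.0125,0,5],[0,0,0.0135,0,5],[0,0,0.0142,0,5],[0,0,0.0142,0,5]]]}}

```text
time: 32.6
eef_pos: [0.5732, 0.0407, 0.1368]
tcp_rot: [-3.141, 0.0, -0.0]
force: [-4.3, 0.5, 7.0]
grip_width: 0.0138
finger_force: 30.0
```

Contact at exactly the seated height. Release and rise.

Request:
{"name": "drive_tool", "arguments": {"motion": [[[0,0,-0.0003,0,40],[0,0,-0.0003,0,40],[0,0,-0.0003,0,40],[0,0,-0.0003,0,40],[0,0,-0.0003,0,40],[0,0,-0.02,0,40],[0,0,-0.05,0,40],[0,0,-0.09,0,40]]]}}

```text
time: 33.6
eef_pos: [0.573, 0.0405, 0.228]
tcp_rot: [3.141, -0.0, -0.0]
force: [0.7, -0.5, 0.7]
grip_width: 0.0348
finger_force: 0.0
```

Request:
{"name": "drive_tool", "arguments": {"motion": [[[-0.02,0,-0.02,0,40],[-0.05,0,-0.03,0,40],[-0.08,0,-0.03,0,40],[-0.1,0,-0.03,0,40],[-0.1,0,-0.03,0,40],[-0.1,0,-0.03,0,40],[-0.1,0,-0.03,0,40],[-0.1,0,-0.03,0,40]]]}}

```text
time: 34.6
eef_pos: [0.4735, 0.0406, 0.256]
tcp_rot: [3.141, -0.0, -0.0]
force: [0.1, -0.2, -0.2]
grip_width: 0.0345
finger_force: 0.0
```

Run:
```python
from h import *
s,a,m,C=look('w9')
t=arm.grab_frame('scene')
A=cv2.resize(a[0:240,160:480],(400,300));B=cv2.resize(t[200:340,280:467],(400,300),interpolation=2)
cv2.imwrite('pics/final.png',np.hstack([A,B])[:,:,::-1])
```

```text
(no output)
```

View pics/final.png

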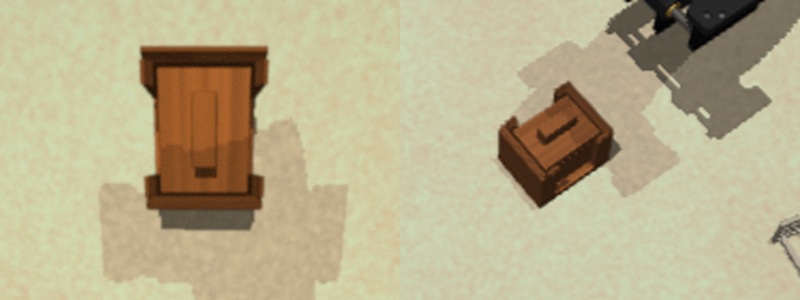

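Both views show the plate level and square in the stand's pocket, rib up (left crop 157–253, 67–192; right crop around 556,125).

```bash
python3 -c "
from plant import arm
print(arm.job_done())"
```

```text
the job is handed in; nothing more can be done
None
```

The tofu press is back together in its stand (basket, then spacer, then plate with its grip up), each lowered into place and looking level and square in the last pictures; I handed the job in at about 35 s and got no verdict back.

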